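Swing the angle-stage arm until its drop pin locks

ROBOT

A 6-joint arm with a two-finger parallel gripper is mounted at the origin on the work surface. World frame = base frame: x ahead of the robot, y to its left, z up, the work surface at z = 0. Lengths are in m, angles in rad, forces in N, time in s.
With the tool pointing down it reaches from about 0.375 to 0.925 m from the base axis. Payload 5.7 kg.
Tool frame: the origin (TCP) lies midway between the tips of the shut fingers; the grasp point (between the pads) lies 19 mm behind it (grip_depth is the z of the grasp point in the tool frame, in m); z points along the fingers, y is the direction in which the jaws open and shut (so a half turn about z gives the same grasp; the last joint's range is limited). The gripper opens to 85 mm and grips with 20 to 120 N. Pads are 22 mm wide; open, the fingers measure 114 mm over their backs; the gripper's body (76 mm by 85 mm) begins 54 mm behind the grasp point. The pads swing forward as they close: fully open they stand 13 mm farther back than shut.
Start: joints at [-1.217, 0.359, 1.51, -0, 1.272, -0.115], TCP at [0.271, -0.535, 0.231] pointing down, gripper open.
Joint ranges: [-2.97, 2.97], [-1.01, 2.36], [0.21, 2.38], [-0.96, 4.11], [0.2, 2.71], [-2.98, 2.98]. Speed limits (rad/s): [2.39, 2.39, 3.14, 3.14, 3.14, 3.14].

INTERFACE

Orientations are given as a unit quaternion [x, y, z, w].
In Python, from cell import get_state, grab_frame, sign_off, grip_depth gives the robot as it stands.
- The arm moves only by the shell command python3 -m pendant 'ROWS' [OPENING] [FORCE]. ROWS is JSON, one flat list of numbers, 4 for each row, row after row: the shift along the world's x, y, z in cm, then the turn about the world's z in rad. In form: [x, y, z, yaw, x, y, z, yaw, ...]. A call has 1 to 12 rows; each row shifts and turns the pose as measured when the row begins; what a row does not reach is not made up. A row lasts 1/8 s, in which the tool goes at most 62.5 mm and 10.7 degrees, less where a joint would pass 70% of its speed; a pose out of reach is approached as far as the arm can. A call with a gripper value outside its range is refused whole. OPENING is the opening in per cent of the stroke, from 0 (shut) to 100 (fully open), set as the call begins (- or left out, the last holds). The fingers move at their own pace and stop on an object; FORCE is the grip in N (left out, the last holds). Time passes only in rows, so rows that do not move let the fingers close. It gives the time, the measured TCP pose, the force and the opening at its end, in the units of the state.
- get_state(): the state, without advancing time (a new reading comes with each control period).
- grab_frame(name): name is "scene" or "side" or "wrist"; returns a dict with "img" (400x640x3 uint8, red, green, blue), "fx", "fy", "cx", "cy" (pixels), "rvec" (rotation vector, rad) and "tvec" (3), from world to camera coordinates, as OpenCV has them. Camera axes: x right, y down, z forward; pixel columns grow to the right and rows downward; lengths in m; the calibration is good to about 2 mm. A picture is of the moment at which its call begins. There is no depth.
- sign_off(): hands the job in, once; it reports no verdict.
The state is a dict: "t": time; "joint_positions": joint angles; "dq": joint speeds; "joint_torque": joint torques, N m; "ee_pos": TCP position; "eef_rot": TCP orientation; "contact_force": force on the tool from outside, world axes, zero at the start; "ft_torque": the same for the moment, N m; "opening": opening from 0.0 (shut) to 1.0 (fully open).
Only numpy, scipy, OpenCV 4.12 (cv2) and the standard library are available. Lean on these libraries where they do the work, as an engineer would, in place of code of your own. Each camera call takes 0.05 s, during which the arm holds its last target. There are 200 camera calls.

TASK

The hole for the next test angle lies hidden under the blue cover of the swing arm on the round angle stage. Push the arm slowly round its pivot towards the red stop post, feeling for the hole, until the brass pin drops fully home with its head down on the block and locks the arm. Leave the arm and pin at rest, and do not disturb the other things on the bench.

Things in the scene. Friction and masses are not known exactly. Their poses are not given: they have to be found in the camera images.
- jig: fixed round aluminium angle stage, 340 mm across, flat top 30 mm above the bench. Origin: on the bench on the pivot axis; z up; x is the middle of the arm's range, roughly towards the robot. Hidden in its top, always under the blue cover, is one hole 22 mm across, 20 mm deep, 115 mm from the pivot, at an untold angle 0 to 13 degrees clockwise (seen from above) of x
- pivot_top (a point): top of the dark cap, 40 mm across, on the jig's fixed 20 mm pivot post; 57 mm above the bench. The cap keeps the arm's eye on the post. Beyond it, on the stage's far half (63 to 117 mm from the pivot), a fixed grey vice, its top 65 mm above the bench, holds a steel specimen; clear of the arm's swing
- stop_top (a point): top of the fixed red stop post, 16 mm across, 70 mm above the bench, 135 mm from the pivot, 74 degrees clockwise of the jig's x. A cover wing meets it when the arm is about 24 degrees clockwise of the jig's x, past every possible hole
- swing: loose blue swing arm, 0.5 to 1 kg, flat on the stage, its 56 mm eye round the post with 1.5 mm play. Origin: underside of the eye on its axis; x along the arm to the steel pin block; z up. It starts 14 to 26 degrees counter-clockwise (from above) of the jig's x and must turn clockwise, towards the red post, by 14 to 39 degrees. Plain friction, a few newtons; stays where left
- pin_block (a point): centre of the top of the arm's dark steel pin block: 44 x 44 mm, 40 mm tall from the arm's underside, 115 mm from the pivot along the arm's x. Its flat faces across the arm's y are good to push on. Blue cover wings spread 47 degrees to both sides of it, 85 to 151 mm from the pivot, tops 10 mm above the stage
- pin: loose brass drop pin, 0.13 to 0.21 kg, upright in the block's bore (1.6 mm wide play): shaft 16 mm across, 56 mm long, head 30 mm across, 14 mm thick. Origin: centre of its foot; z up. Foot on the stage, its head stands 16 mm clear of the block; over the hole it drops 16 mm by its weight. Slide it at under 50 mm/s or it may skip past; a hard side push pinches it until let go
- specimen: flat aluminium dog-bone test specimen, 155 x 26 x 8 mm, lying beside the jig; origin at the centre of its underside; bystander, leave it alone
- pendant: black hand control pendant with blue screen, 150 x 65 x 28 mm, lying; origin at the centre of its underside; bystander, leave it alone
- caliper: caliper with black slide, 190 x 75 x 12 mm, lying; origin at the centre of its underside; bystander, leave it alone
- wrench: steel wrench, about 180 mm long, lying; origin at the centre of its underside; bystander, leave it alone
- oil: yellow bottle, 52 mm across, 130 mm tall, standing; origin at the centre of its underside; bystander, leave it alone
- weight: steel cylinder weight, 72 mm across, 50 mm tall, standing; origin at the centre of its underside; bystander, leave it alone

How it is judged:
By the outcome, as a careful person would: the job done as asked, in the order asked, and still so for the second after the job is handed in, with the robot touching nothing.
It also fails if it takes over 45 s, if anything falls off the work surface, if the arm or the gripper's body presses on something with over 40 N, if the wrist force passes 120 N, or if a joint passes its speed limit or range.

## Working session

There is one attempt and no reset: what is moved stays moved. The work goes in short steps, Python scripts to look and compute and a shell command to move; the robot and the scene stay as the last step left them, time stands still between calls to the robot, and variables do not carry over. Pictures are saved under pics/ and viewed, about 8 in all and at most 12, crops included, and the job is handed in when it is done.

```bash
mkdir -p pics
cat > h.py <<'E'
import numpy as np, cv2
from cell import get_state, grab_frame
def ray(f,u,v):
    R=cv2.Rodrigues(np.array(f["rvec"],float))[0]; t=np.array(f["tvec"],float).reshape(3)
    d=R.T@np.array([(u-f["cx"])/f["fx"],(v-f["cy"])/f["fy"],1]); return -R.T@t,d
def plane(f,u,v,z):
    c,d=ray(f,u,v); return c+d*(z-c[2])/d[2]
def proj(f,P):
    K=np.array([[f["fx"],0,f["cx"]],[0,f["fy"],f["cy"]],[0,0,1.]])
    return cv2.projectPoints(np.array(P,float).reshape(-1,3),np.array(f["rvec"],float),np.array(f["tvec"],float),K,None)[0].reshape(-1,2)
def save(f,n,box=None,s=1):
    im=cv2.cvtColor(f["img"],cv2.COLOR_RGB2BGR)
    if box: im=im[box[1]:box[3],box[0]:box[2]]
    cv2.imwrite("pics/"+n,cv2.resize(im,None,fx=s,fy=s,interpolation=cv2.INTER_CUBIC))
def blobs(f,lo,hi,amin=30):
    m=cv2.inRange(cv2.cvtColor(f["img"],cv2.COLOR_RGB2HSV),lo,hi)
    n,_,st,c=cv2.connectedComponentsWithStats(m)
    return [(st[i].tolist(),c[i].round(1).tolist()) for i in range(1,n) if st[i][4]>amin]
E
python3 - <<'E'
from h import *
import pickle
s=get_state();print({k:np.round(v,3).tolist() for k,v in s.items()})
fs={}
for n in("scene","side"):
    f=grab_frame(n);fs[n]=f;save(f,n+"0.png",s=1.25)
    print(n,ray(f,320,200))
    print('red',blobs(f,(0,130,80),(6,255,255)),'yel',blobs(f,(15,90,80),(32,255,255)),'blue',blobs(f,(100,120,50),(125,255,255)))
pickle.dump(fs,open('f0.pkl','wb'))
E
```

```text
{'t': 0.0, 'joint_positions': [-1.217, 0.36, 1.511, 0.0, 1.272, -0.115], 'dq': [0.0, -0.002, -0.0, -0.0, -0.0, -0.001], 'joint_torque': [-0.002, -52.763, -27.862, -0.0, 0.013, -0.0], 'ee_pos': [0.271, -0.535, 0.23], 'eef_rot': [0.973, 0.232, -0.0, -0.001], 'contact_force': [0.299, -0.61, -0.397], 'ft_torque': [-0.059, 0.018, -0.053], 'opening': 1.001}
scene (array([ 1.15618291, -0.25501072,  0.95470568]), array([-0.54212934,  0.21654719, -0.81206855]))
red [([501, 103, 78, 70, 1471], [536.5, 135.2])] yel [([477, 0, 69, 34, 770], [508.3, 10.0]), ([611, 0, 29, 25, 349], [629.6, 7.3]), ([521, 45, 95, 78, 1040], [569.9, 87.0]), ([534, 69, 29, 28, 55], [547.3, 81.5]), ([511, 74, 23, 30, 65], [523.9, 87.5]), ([555, 110, 15, 12, 82], [561.6, 116.7]), ([421, 126, 20, 29, 389], [430.4, 139.2]), ([313, 178, 10, 10, 80], [317.2, 182.4])] blue [([401, 0, 88, 70, 3090], [444.7, 37.3]), ([520, 5, 95, 62, 3360], [562.4, 33.7]), ([422, 59, 36, 27, 247], [440.9, 74.4]), ([563, 104, 38, 55, 804], [581.8, 130.7]), ([606, 134, 34, 31, 540], [622.4, 148.6]), ([10, 164, 8, 10, 55], [14.4, 167.7]), ([609, 165, 31, 31, 163], [625.7, 180.1]), ([601, 178, 13, 9, 61], [606.7, 181.7]), ([203, 182, 22, 18, 278], [213.4, 190.2]), ([283, 184, 70, 56, 1285], [319.3, 204.7]), ([262, 294, 378, 106, 20757], [484.2, 365.0])]
side (array([-0.07292024,  0.63882952,  0.79083011]), array([ 0.52799493, -0.57816158, -0.62219786]))
red [([0, 308, 110, 92, 2252], [75.5, 358.6]), ([11, 356, 37, 44, 1097], [31.2, 380.2]), ([0, 374, 13, 26, 104], [5.4, 387.4])] yel [([314, 194, 10, 13, 92], [318.5, 199.0]), ([206, 291, 27, 42, 803], [219.3, 311.6])] blue [([394, 191, 8, 8, 44], [398.1, 194.5]), ([278, 193, 43, 38, 774], [299.8, 213.4]), ([324, 195, 16, 21, 230], [332.2, 203.4])]
```

View pics/scene0.png

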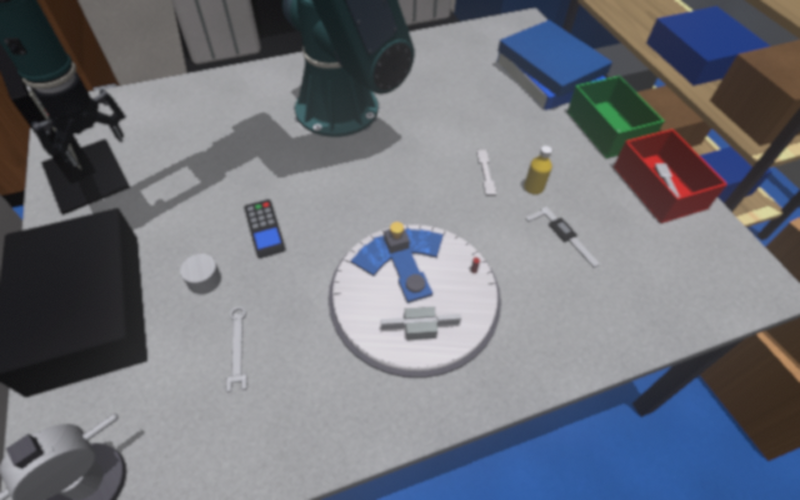

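View pics/side0.png

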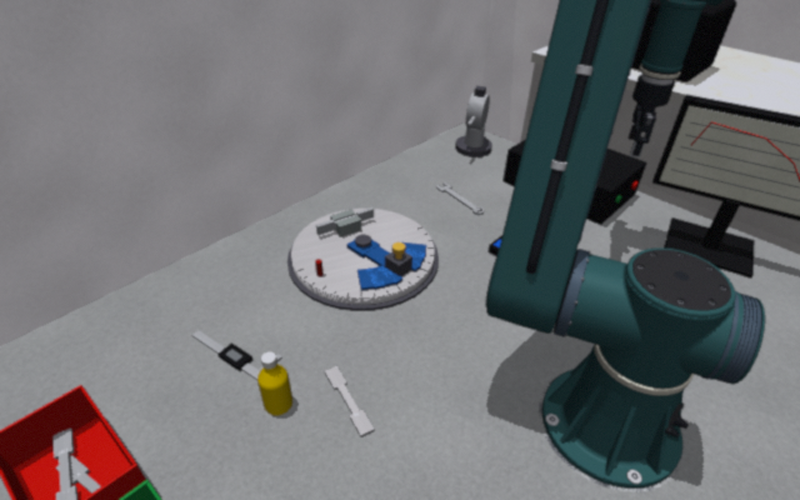

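Scene shows the stage at about (332,235) in raw pixels. The cap is at (332,227), the pin head at (317,182) and the red stop at (380,211). In the side view, cap (290,193), pin (319,199) and stop (256,210). Next I measure these.

```bash
python3 - <<'E'
from h import *
import pickle
fs=pickle.load(open('f0.pkl','rb'))
def tri(a,b):
    A=[];B=[]
    for f,p in((fs["scene"],a),(fs["side"],b)):
        c,d=ray(f,*p);d/=np.linalg.norm(d);M=np.eye(3)-np.outer(d,d);A.append(M);B.append(M@c)
    return np.linalg.lstsq(np.vstack(A),np.hstack(B),rcond=None)[0]
def comp(f,seed,lo,hi,r=25):
    m=cv2.inRange(cv2.cvtColor(f["img"],cv2.COLOR_RGB2HSV),lo,hi)
    w=np.zeros_like(m);u,v=seed;w[v-r:v+r,u-r:u+r]=m[v-r:v+r,u-r:u+r]
    n,l,st,c=cv2.connectedComponentsWithStats(w)
    i=1+np.argmin([np.hypot(*(c[k]-seed))+ (99 if st[k][4]<8 else 0) for k in range(1,n)])
    return c[i],st[i].tolist()
R={}
for nm,sd,lo,hi,r in(("pin",{"scene":(317,182),"side":(319,199)},(15,90,80),(32,255,255),15),
 ("cap",{"scene":(332,227),"side":(290,193)},(0,0,0),(180,110,110),14),
 ("stop",{"scene":(380,211),"side":(256,213)},(0,100,40),(8,255,255),14)):
    q={n:comp(fs[n],sd[n],lo,hi,r) for n in sd};R[nm]=q
    print(nm,q,"tri",tri(q["scene"][0],q["side"][0]).round(4))
    for n in q:
        for z in {"pin":(.093,),"cap":(.057,),"stop":(.05,)}[nm]: print(n,z,plane(fs[n],*q[n][0],z).round(4))
# blue arm centroid & stage disc
for n in fs:
    g=cv2.cvtColor(fs[n]["img"],cv2.COLOR_RGB2HSV)
    sd={"scene":(332,235),"side":(291,204)}[n]
    x,y=sd; save(fs[n],n+"crop.png",(x-75,y-65,x+75,y+65),4)
E
cd pics; python3 -c "
import cv2;a=cv2.imread('scenecrop.png');b=cv2.imread('sidecrop.png')
cv2.imwrite('two.png',cv2.resize(cv2.hconcat([a,b]),(800,347)))"
```

```text
pin {'scene': (array([317.2, 182.4]), [313, 178, 10, 10, 80]), 'side': (array([318.47826087, 199.04347826]), [314, 194, 10, 13, 92])} tri [ 0.5253 -0.0116  0.0922]
scene 0.093 [ 0.5249 -0.0127  0.093 ]
side 0.093 [ 0.5251 -0.0097  0.093 ]
cap {'scene': (array([332.81818182, 224.72727273]), [331, 224, 5, 3, 11]), 'side': (array([290.17204301, 192.15053763]), [284, 188, 13, 10, 93])} tri [ 0.6394 -0.0104  0.0547]
scene 0.057 [ 0.6405 -0.0113  0.057 ]
side 0.057 [ 0.6373 -0.0081  0.057 ]
stop {'scene': (array([380.71428571, 208.        ]), [380, 207, 3, 3, 7]), 'side': (array([254.925, 213.05 ]), [253, 208, 5, 12, 40])} tri [0.6348 0.1261 0.059 ]
scene 0.05 [0.6293 0.1294 0.05  ]
side 0.05 [0.6438 0.1203 0.05  ]
```

View pics/two.png

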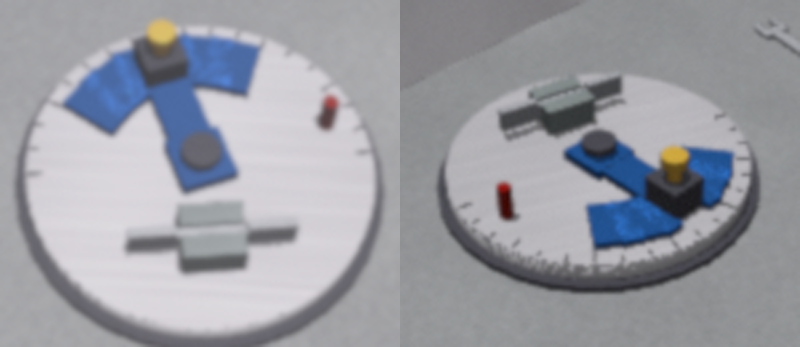

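Run:
```python
from h import *
import pickle
fs=pickle.load(open('f0.pkl','rb'))
P={}
for nm,z,a,b in(("cap",.057,(332.4,226.6),(290.6,193)),("stop",.07,(381.1,207.4),(255.2,208.4)),("pin",.093,(317.2,182.4),(318.5,199))):
    p=plane(fs["scene"],*a,z);q=plane(fs["side"],*b,z);P[nm]=(p+q)/2;print(nm,p.round(4),q.round(4),P[nm].round(4))
for k,d in(("stop",.135),("pin",.115)):
    v=P[k]-P["cap"];print(k,np.hypot(*v[:2]).round(4),d,np.degrees(np.arctan2(v[1],v[0])).round(1))
# stage disc corner check: proj of rim from pivot
```

```text
cap [ 0.6453 -0.0143  0.057 ] [ 0.6335 -0.0062  0.057 ] [ 0.6394 -0.0102  0.057 ]
stop [0.6395 0.1227 0.07  ] [0.6392 0.1212 0.07  ] [0.6394 0.1219 0.07  ]
pin [ 0.5249 -0.0127  0.093 ] [ 0.5252 -0.0099  0.093 ] [ 0.5251 -0.0113  0.093 ]
stop 0.1322 0.135 90.0
pin 0.1144 0.115 -179.5
```

```bash
python3 -m pendant '[2.5,5,0,0.18,2.5,5,0,0.18,2.5,5,0,0.18,2.5,5,0,0.18,2.5,5,0,0.18,2.5,5,0,0.18]' 0 30
```

```text
t: 0.85
ee_pos: [0.4218, -0.2291, 0.2284]
eef_rot: [0.705, 0.709, -0.0, -0.001]
contact_force: [1.2, -0.4, -0.4]
opening: 0.0
```

```bash
python3 -m pendant '[3.4,4.8,0,0,3.4,4.8,0,0,3.4,4.8,0,0,0,0,-5,0,0,0,-5,0,0,0,-4,0,0,0,-2.5,0]'
python3 - <<'E'
from h import *
f=grab_frame("side");save(f,"s1.png",(190,90,390,240),4)
E
```

```text
t: 1.72
ee_pos: [0.5299, -0.0747, 0.0605]
eef_rot: [0.702, 0.712, 0.002, 0.002]
contact_force: [-0.7, 0.0, -0.0]
opening: -0.001
```

View pics/s1.png

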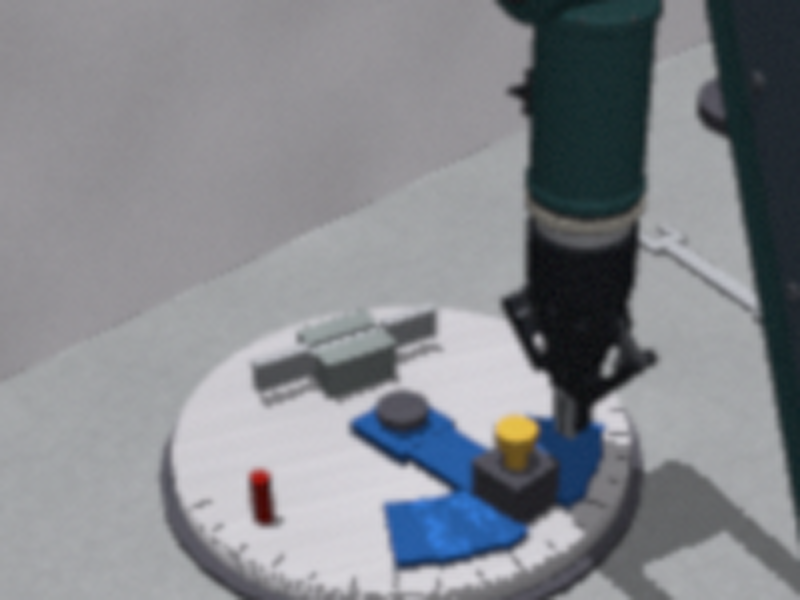

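The shut fingers stand over the wing, beside the block's -y face (block in crop at (515,480), fingertips at (570,430)). I'll lower slightly and close up to the face.

```bash
python3 -m pendant '[-0.3,0.8,-0.9,0,-0.2,0.8,0,0,0,0.5,0,0,0,0.3,0,0,0,0.3,0,0,0,0.3,0,0]'
```

```text
t: 2.52
ee_pos: [0.5244, -0.043, 0.0514]
eef_rot: [0.702, 0.713, 0.001, 0.002]
contact_force: [-1.6, -4.8, -0.9]
opening: -0.003
```

```bash
python3 -m pendant '[-0.08,0.3,0,-0.025,-0.07,0.3,0,-0.025,-0.06,0.3,0,-0.025,-0.06,0.3,0,-0.025,-0.05,0.3,0,-0.025,-0.04,0.3,0,-0.025,-0.03,0.3,0,-0.025,-0.02,0.3,0,-0.025]'
```

```text
t: 3.52
ee_pos: [0.5197, -0.0187, 0.0514]
eef_rot: [0.774, 0.634, 0.0, 0.003]
contact_force: [-0.5, -4.1, -0.4]
opening: 0.002
```

```bash
python3 -m pendant '[-0.02,0.25,0,-0.021,-0.01,0.25,0,-0.021,0,0.25,0,-0.021]'; python3 -m pendant '[0,0.2,0,-0.018,0.01,0.2,0,-0.018,0.01,0.2,0,-0.018]'
```

```text
t: 3.9
ee_pos: [0.5191, -0.0106, 0.0513]
eef_rot: [0.795, 0.607, -0.0, 0.002]
contact_force: [-1.4, -5.1, -0.2]
opening: -0.002
t: 4.28
ee_pos: [0.5192, -0.0042, 0.0514]
eef_rot: [0.812, 0.584, -0.0, 0.002]
contact_force: [-1.1, -4.3, -1.3]
opening: 0.005
```

```bash
python3 -m pendant '[0.01,0.2,0,-0.018,0.02,0.2,0,-0.018,0.02,0.2,0,-0.018]'
python3 - <<'E'
from h import *
f=grab_frame("side");print(blobs(f,(15,90,80),(32,255,255)));save(f,"s2.png",(190,90,390,240),4)
E
```

```text
t: 4.65
ee_pos: [0.5197, 0.0025, 0.0512]
eef_rot: [0.828, 0.56, -0.0, 0.002]
contact_force: [-1.6, -3.5, -0.6]
opening: 0.001
[([300, 204, 11, 10, 88], [305.1, 208.8]), ([206, 291, 28, 42, 853], [220.0, 311.7])]
```

View pics/s2.png

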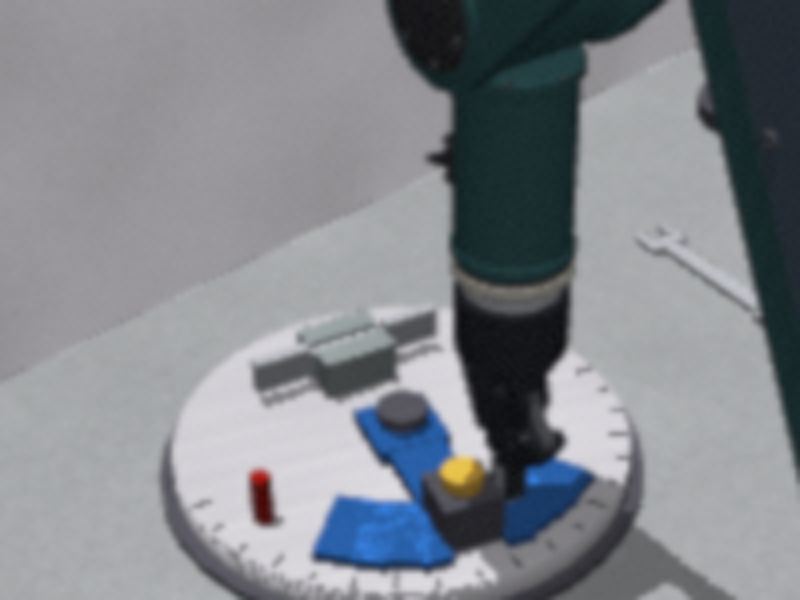

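Side crop: the brass head at (462,475) now sits close on the block top (465,487), so the pin seems to have dropped. I'll back off and measure.

```bash
python3 -m pendant '[-0.4,-0.9,0,0,-0.8,-1.8,0,0,-1,-2.5,0,0,0,0,2,0,0,0,0,0]'
python3 - <<'E'
from h import *
a=grab_frame("scene");b=grab_frame("side")
print(blobs(a,(15,90,80),(32,255,255),40)[-3:],blobs(b,(15,90,80),(32,255,255)))
save(a,"a3.png",(265,150,415,280),4);save(b,"b3.png",(215,140,365,270),4)
cv2.imwrite('pics/two3.png',cv2.resize(cv2.hconcat([cv2.imread('pics/a3.png'),cv2.imread('pics/b3.png')]),(800,347)))
import pickle;pickle.dump({"scene":a,"side":b},open('f3.pkl','wb'))
E
```

```text
t: 5.32
ee_pos: [0.4979, -0.0505, 0.0718]
eef_rot: [0.829, 0.559, 0.002, 0.002]
contact_force: [0.5, -0.5, 0.7]
opening: 0.0
[([555, 110, 14, 12, 77], [561.6, 116.6]), ([421, 126, 20, 29, 386], [430.5, 139.2]), ([329, 180, 11, 9, 82], [333.6, 183.8])] [([300, 204, 11, 10, 90], [305.1, 208.7]), ([206, 291, 28, 42, 854], [220.0, 311.7])]
```

View pics/two3.png

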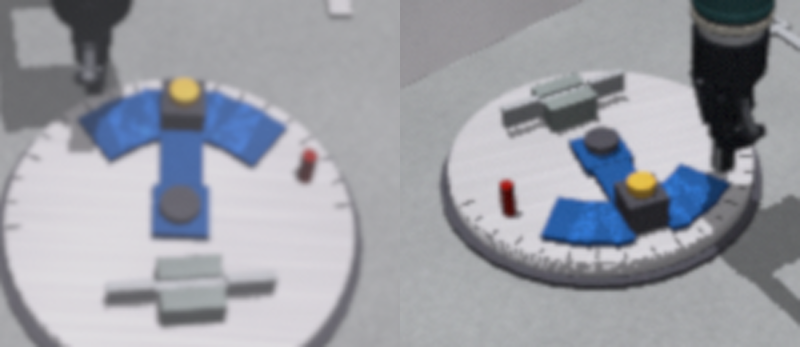

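Both views show the brass head down on the block, with no shaft visible: scene (334,184), side (305,209). I'll check the height by triangulation.

Run:
```python
from h import *
import pickle
fs=pickle.load(open('f3.pkl','rb'));A=[];B=[]
q={"scene":(333.6,183.8),"side":(305.1,208.7)}
for n in fs:
    c,d=ray(fs[n],*q[n]);d/=np.linalg.norm(d);M=np.eye(3)-np.outer(d,d);A.append(M);B.append(M@c)
print("tri",np.linalg.lstsq(np.vstack(A),np.hstack(B),rcond=None)[0].round(4))
for z in(.077,.082,.093):
    p=[plane(fs[n],*q[n],z) for n in fs];v=(p[0]+p[1])/2-[.6394,-.0106,0]
    print(z,p[0].round(4),p[1].round(4),np.hypot(v[0],v[1]).round(4),np.degrees(np.arctan2(v[1],v[0])).round(1))
```

```text
tri [0.5337 0.032  0.0784]
0.077 [0.532  0.0317 0.077 ] [0.5355 0.0318 0.077 ] 0.1139 158.2
0.082 [0.5355 0.0301 0.082 ] [0.5312 0.036  0.082 ] 0.1147 157.6
0.093 [0.5433 0.0265 0.093 ] [0.5218 0.0454 0.093 ] 0.1165 156.5
```

Height is 78 mm against 92 mm before, and 77 to 79 mm is expected when home. To settle the last 1–2 mm, I'll touch the head lightly from above. Its top should be at 84 mm.

```bash
python3 -m pendant '[0,0,4.8,0,1.8,4.1,0,0,1.8,4.1,0,0,0,0,-2,0,0,0,-0.8,0,0,0,0,0]'
```

```text
t: 6.18
ee_pos: [0.5327, 0.0362, 0.0878]
eef_rot: [0.828, 0.56, 0.0, -0.001]
contact_force: [-0.3, 0.6, -0.0]
opening: 0.003
```

```bash
for i in 1 2 3 4; do python3 -m pendant '[0,0,-0.1,0]' | egrep 'ee_pos|force'; done
```

```text
ee_pos: [0.5326, 0.0359, 0.0868]
contact_force: [0.1, 0.5, 0.1]
ee_pos: [0.5326, 0.0355, 0.086]
contact_force: [0.2, -0.6, 0.1]
ee_pos: [0.5329, 0.0352, 0.0853]
contact_force: [-0.2, -0.1, -0.5]
ee_pos: [0.533, 0.035, 0.0845]
contact_force: [-0.2, 0.3, 0.3]
```

```bash
for i in 1 2 3; do python3 -m pendant '[0,0,-0.1,0]' | egrep 'ee_pos|force'; done
```

```text
ee_pos: [0.5331, 0.0349, 0.084]
contact_force: [-2.4, 0.7, 11.9]
ee_pos: [0.5331, 0.0349, 0.084]
contact_force: [-4.2, 0.9, 14.2]
ee_pos: [0.5331, 0.035, 0.084]
contact_force: [-3.3, -0.6, 11.5]
```

Contact is firm at z = 0.0840, exactly the seated height. I'll lift away, take a last look and hand in.

```bash
python3 -m pendant '[0,0,1,0,0,0,4,0,-2,-5,2,0,-2,-5,0,0,0,0,0,0,0,0,0,0]'
python3 - <<'E'
from h import *
a=grab_frame("scene");b=grab_frame("side")
print(blobs(a,(15,90,80),(32,255,255),40)[-2:],blobs(b,(15,90,80),(32,255,255)))
save(a,"end.png",s=1.25)
E
```

```text
t: 7.8
ee_pos: [0.4944, -0.0673, 0.159]
eef_rot: [0.829, 0.56, 0.003, 0.002]
contact_force: [0.5, 0.5, 0.5]
opening: -0.004
[([421, 126, 20, 29, 389], [430.4, 139.3]), ([329, 180, 11, 9, 80], [333.7, 183.8])] [([300, 204, 11, 10, 89], [305.0, 208.7]), ([206, 291, 28, 42, 853], [220.0, 311.7])]
```

View pics/end.png

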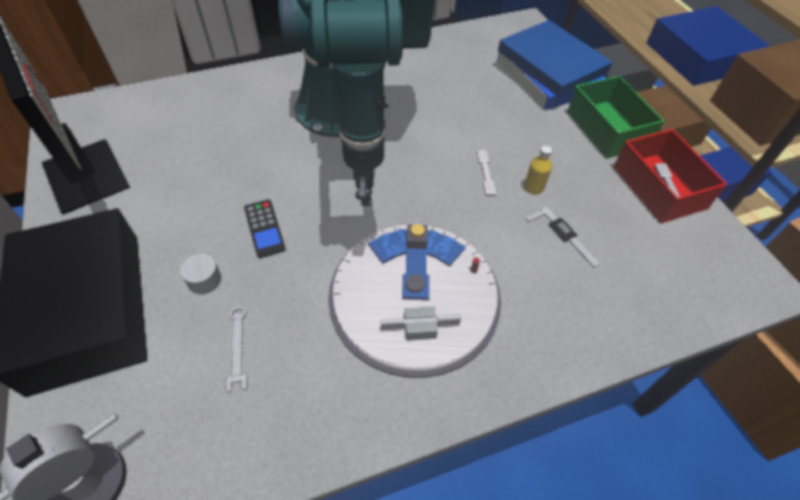

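The pin head is at (334,184), unchanged. The robot is clear, and the bystanders are where they were at the start.

```bash
python3 -c "from cell import sign_off; print(sign_off())"
```

```text
the job is handed in; nothing more can be done
None
```

The brass pin is home with its head down on the block, about 22° clockwise of where the arm started. I handed the job in at about 8 s of robot time.

I pushed the block with shut fingers at about 15–25 mm/s and 4–5 N until the pin dropped, then backed off.

- **Seating:** a light touch on the head, about 12–14 N, met firm contact at z = 84.0 mm, exactly the seated height. The two camera views put the head's centre at about 78 mm, against about 92 mm before. That 14 mm fall is 2 mm short of the nominal 16 mm, which is within camera error.
- **At rest:** pin head pixels before and after the final retreat agree to 0.1 px, and the bench items look unmoved. The robot touches nothing.
- **Not tested:** I did not push the arm again to prove the lock. It rests on the pin's seated height.

The two cameras disagreed by about 12 mm on the pivot cap, so I averaged them. The arm lengths from that average came within 3 mm of the given sizes.

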